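# Put the microscope lenses and cleaning pen away in the bench drawer

## Task

Pull the top drawer of the white bench unit fully open and put every lens from the mat into the pockets inside it, one lens to a pocket, standing flat with the glass up, and lay the cleaning pen flat in the long slot along the drawer front; then push the drawer fully shut. The lenses are delicate: grip them with no more than about 40 N. Leave the multimeter, bottle and mug where they are.

Things in the scene. Friction and masses are not known exactly. Their poses are not given: they have to be found in the camera images.
- lens0: microscope lens, a black upright cylinder 38 mm in diameter and 34 mm tall with a red band near the bottom, glass face up; 70 to 140 g; delicate (grip force up to 40 N on each finger). Origin: centre of its underside, z up. It may be absent (None from the start).
- lens1: microscope lens, a black upright cylinder 38 mm in diameter and 34 mm tall with a yellow band near the bottom, glass face up; 70 to 140 g; delicate (grip force up to 40 N on each finger). Origin: centre of its underside, z up. It may be absent (None from the start).
- lens2: microscope lens, a black upright cylinder 38 mm in diameter and 34 mm tall with a green band near the bottom, glass face up; 70 to 140 g; delicate (grip force up to 40 N on each finger). Origin: centre of its underside, z up. It may be absent (None from the start).
- lens3: microscope lens, a black upright cylinder 38 mm in diameter and 34 mm tall with a blue band near the bottom, glass face up; 70 to 140 g; delicate (grip force up to 40 N on each finger). Origin: centre of its underside, z up. It may be absent (None from the start).
- lens4: microscope lens, a black upright cylinder 38 mm in diameter and 34 mm tall with a white band near the bottom, glass face up; 70 to 140 g; delicate (grip force up to 40 N on each finger). Origin: centre of its underside, z up. It may be absent (None from the start).
- pen: lens-cleaning pen, square in section, orange barrel with a white end, 130 mm long (its x axis), 16 mm wide (y) and 16 mm high (z), 40 g, lying flat. Origin: middle of its underside.
- pocket0 (a point): centre of the floor of pocket 0 of the five square lens pockets in the top drawer. The pockets stand in one row across the drawer, 52 mm apart, pocket 0 at -y, pocket 4 at +y; each is 48 x 48 mm inside, with grey walls 4 mm thick and 14 mm high above the floor. Axes as those of unit.
- pocket1 (a point): centre of the floor of pocket 1 of the five square lens pockets in the top drawer. The pockets stand in one row across the drawer, 52 mm apart, pocket 0 at -y, pocket 4 at +y; each is 48 x 48 mm inside, with grey walls 4 mm thick and 14 mm high above the floor. Axes as those of unit.
- pocket2 (a point): centre of the floor of pocket 2 of the five square lens pockets in the top drawer. The pockets stand in one row across the drawer, 52 mm apart, pocket 0 at -y, pocket 4 at +y; each is 48 x 48 mm inside, with grey walls 4 mm thick and 14 mm high above the floor. Axes as those of unit.
- pocket3 (a point): centre of the floor of pocket 3 of the five square lens pockets in the top drawer. The pockets stand in one row across the drawer, 52 mm apart, pocket 0 at -y, pocket 4 at +y; each is 48 x 48 mm inside, with grey walls 4 mm thick and 14 mm high above the floor. Axes as those of unit.
- pocket4 (a point): centre of the floor of pocket 4 of the five square lens pockets in the top drawer. The pockets stand in one row across the drawer, 52 mm apart, pocket 0 at -y, pocket 4 at +y; each is 48 x 48 mm inside, with grey walls 4 mm thick and 14 mm high above the floor. Axes as those of unit.
- slot (a point): centre of the floor of the long slot between the drawer front and the row of pockets: 60 mm wide along its x, 268 mm long along its y; the wall towards the pockets is 14 mm high, the drawer front about 50 mm. 58 mm from the pocket row's centre line. Axes as those of unit.
- unit_drawer0_handle (a point): middle of the top drawer's steel bar handle: a level bar 11 mm thick and 120 mm long (along y of unit), 35 mm in front of the drawer front (bar centre to face), 38 mm below the top of the unit. It can be pinched from above across its x.
- unit_drawer0 (a joint): travel of the top drawer in m: 0 shut, 0.157 fully open; it slides to the unit's -x with about 1 N of friction and stays where it is left. The pockets are clear of the unit's top for a gripper only when it is pulled out all the way: the pocket row's centre line then lies 63 mm in front of the unit's top board. The drawer's side walls stand 40 mm above its floor.
- unit: white two-drawer bench unit, fixed, 230 mm deep (x), 310 mm wide (y), 145 mm high. Origin: centre of its underside; its front faces its -x. Only the top drawer is used.
- mat: fixed dark grey work mat, 300 x 380 mm and 3 mm thick, on which the lenses and the pen begin. Origin: centre of its underside.
- meter: orange multimeter lying on the bench, 90 x 185 x 36 mm, a bystander. Origin: centre of its underside.
- cleaner: clear bottle with a blue cap, 56 mm in diameter, 120 mm tall, a bystander. Origin: centre of its underside.
- mug: white mug, 80 mm across, 90 mm tall, a bystander. Origin: centre of its underside.

How it is judged:
By the outcome, as a careful person would: the job done as asked, in the order asked, and still so for the second after the job is handed in, with the robot touching nothing.
Of lens0, lens1, lens2, lens3, lens4 only 3 to 5 are there at a start; the rules pass over those that are not, and their reading is None.
At some moment in a run one of lens0, lens1, lens2, lens3, lens4, pen may be knocked a few centimetres aside while the robot is not near it.
It also fails if it takes over 210 s, if anything falls off the work surface, if the arm or the gripper's body presses on something with over 40 N, if the wrist force passes 120 N, or if a joint passes its speed limit or range.

## Robot

A 6-joint arm with a two-finger parallel gripper is mounted at the origin on the work surface. World frame = base frame: x ahead of the robot, y to its left, z up, the work surface at z = 0. Lengths are in mm, angles in rad, forces in N, time in s.
With the tool pointing down it reaches from about 400 to 925 mm from the base axis. Payload 12.5 kg.
Tool frame: the origin (TCP) lies between the finger pads; the fingertips stand env.tip_extent ahead of it and the grasp point (between the pads) lies 11 mm behind it (env.tip_extent is the distance from the TCP to the fingertips, in mm); z points along the fingers, y is the line along which they close (so a half turn about z gives the same grasp; the last joint's range is limited). The gripper opens to 95 mm and grips with 3 to 60 N. Pads are 20 mm wide; open, the fingers measure 119 mm over their backs; the gripper's body (75 mm by 180 mm) begins 59 mm behind the grasp point.
Start: joints at [1.125, 0.491, 1.559, -0, 1.092, -0.106], TCP at [208.295, 589.287, 222.661] pointing down, gripper open.
Joint ranges: [-3.1, 3.1], [-0.84, 2.19], [0.05, 2.79], [-1.13, 4.28], [0.06, 2.93], [-2.69, 2.69]. Speed limits (rad/s): [2.22, 2.22, 2.79, 3.14, 3.14, 3.14].

## Interface

Orientations are given as [roll, pitch, yaw] about the fixed x, y, z axes, in that order (R = Rz(yaw) Ry(pitch) Rx(roll)).
In Python, from cell import env gives the robot as it stands.
- The arm moves only by the tool carry_out, never from a script. Its argument "motion" is a list of rows, each a list of 5 numbers: the shift along the tool's x, y, z in mm, then the turn about the tool's z in degrees, then the closure, from 0 (fully open) to 1 (shut). A call has 1 to 12 rows; each row shifts and turns the commanded pose from where the row before left it, along the tool's axes as they then stand; what a row does not reach is not made up. A row lasts 1/10 s, in which the tool goes at most 50 mm and 8.59 degrees, less where a joint would pass 70% of its speed; a pose out of reach is approached as far as the arm can. A call with a gripper value outside its range is refused whole. The fingers move at their own pace and stop on an object; the grip force is fixed at half the most. Time passes only in rows, so rows that do not move let the fingers close. It gives the time, the measured TCP pose, the force, the opening and the grip force at its end, in the units of the state.
- env.state(): the state, without advancing time (a new reading comes with each control period).
- env.read_camera(name): name is "side" or "top"; returns a dict with "color" (420x560x3 uint8, red, green, blue), "K" (3x3 intrinsics, pixels), "R" (3x3) and "t" (3): a world point X has camera coordinates R X + t. Camera axes: x right, y down, z forward; pixel columns grow to the right and rows downward; lengths in mm; the calibration is good to about 2 mm. A picture is of the moment at which its call begins. There is no depth.
- env.job_done(): hands the job in; it is judged then, once.
The state is a dict: "t": time; "joints": joint angles; "qvel": joint speeds; "tau": joint torques, N m; "eef_pos": TCP position; "tcp_rot": TCP orientation; "ft_force": force on the tool from outside, world axes, zero at the start; "moment": the same for the moment, N m; "opening": opening from 0.0 (shut) to 1.0 (fully open); "grip_force": force on a finger pad.
Only numpy, scipy, OpenCV 4.12 (cv2) and the standard library are available. Lean on these libraries where they do the work, as an engineer would, in place of code of your own. Each camera call takes 0.05 s, during which the arm holds its last target. There are 200 camera calls.

## Working session

There is one attempt and no reset: what is moved stays moved. The work goes in short steps, Python scripts to look and compute and a tool call to move; the robot and the scene stay as the last step left them, time stands still between calls to the robot, and variables do not carry over. Pictures are saved under pics/ and viewed, at most 14 in all, crops included, and the job is handed in when it is done.

Besides the shell and the picture viewer there is one more tool, called after "Emit:" by a JSON object that holds its "name" and its "arguments". carry_out: Moves the arm, as the interface text tells. Its arguments: {"type":"object","properties":{"motion":{"type":"array"}},"required":["motion"]}

```bash
ls; mkdir -p pics; cat > h.py <<'E'
import numpy as np, cv2
from cell import env
def snap(c,name,crop=None,s=1):
    d=env.read_camera(c); np.savez('pics/%s.npz'%c,K=d['K'],R=d['R'],t=d['t'])
    im=d['color'][:,:,::-1]
    if crop: a,b,e,f=crop; im=im[b:f,a:e]
    if s!=1: im=cv2.resize(im,None,fx=s,fy=s,interpolation=cv2.INTER_CUBIC)
    cv2.imwrite('pics/%s.png'%name,im)
def w(c,u,v,z):
    d=np.load('pics/%s.npz'%c); K,R,t=d['K'],d['R'],d['t'].ravel()
    r=R.T@np.linalg.solve(K,[u,v,1.]); o=-R.T@t
    return (o+r*(z-o[2])/r[2]).round(1)
def px(c,X):
    d=np.load('pics/%s.npz'%c); q=d['K']@(d['R']@np.array(X,float)+d['t'].ravel()); return (q[:2]/q[2]).round(1)
E
python3 - <<'E'
from h import *
snap('top','top1',None,1.42); snap('side','side1',None,1.42)
s=env.state(); print(s, env.tip_extent)
for c in('top','side'):
    d=np.load('pics/%s.npz'%c); print(d['K'],d['R'],-d['R'].T@d['t'].ravel())
E
```

```text
pics
{'t': 0.1, 'joints': array([ 1.12538380e+00,  4.91515330e-01,  1.55939439e+00, -3.28981951e-05,
        1.09167495e+00, -1.05615916e-01]), 'qvel': array([ 0.00115739, -0.00116578, -0.0012736 ,  0.00097843,  0.00054756,
       -0.00035134]), 'tau': array([ 2.26462435e-03, -6.13629484e+01, -2.58601195e+01,  6.94068871e-02,
        4.70497040e-02, -5.79479342e-05]), 'eef_pos': array([208.21664145, 589.08097243, 222.10817675]), 'tcp_rot': array([-3.14060309e+00, -7.55621245e-05,  2.80181119e+00]), 'ft_force': array([-0.64504785, -0.07541436, -0.32333324]), 'moment': array([ 0.04272587, -0.00225978, -0.00528597]), 'grip_force': 0.0, 'opening': 1.0007512013749054} 8.0
[[461.55840786   0.         276.11425239]
 [  0.         461.55840786 208.7656287 ]
 [  0.           0.           1.        ]] [[ 0.02892865 -0.99950778 -0.01213761]
 [-0.9886941  -0.02682416 -0.14752776]
 [ 0.14712956  0.01626817 -0.98898344]] [ 456.01964575 -158.00797477 1223.98482596]
[[501.86060336   0.         281.46790298]
 [  0.         501.86060336 209.14163159]
 [  0.           0.           1.        ]] [[ 0.84682316 -0.53175951  0.01106167]
 [-0.25513858 -0.42437906 -0.86879613]
 [ 0.46668495  0.73289443 -0.49504638]] [  -24.76400714 -1194.18001885   780.39060576]
```

View pics/top1.png

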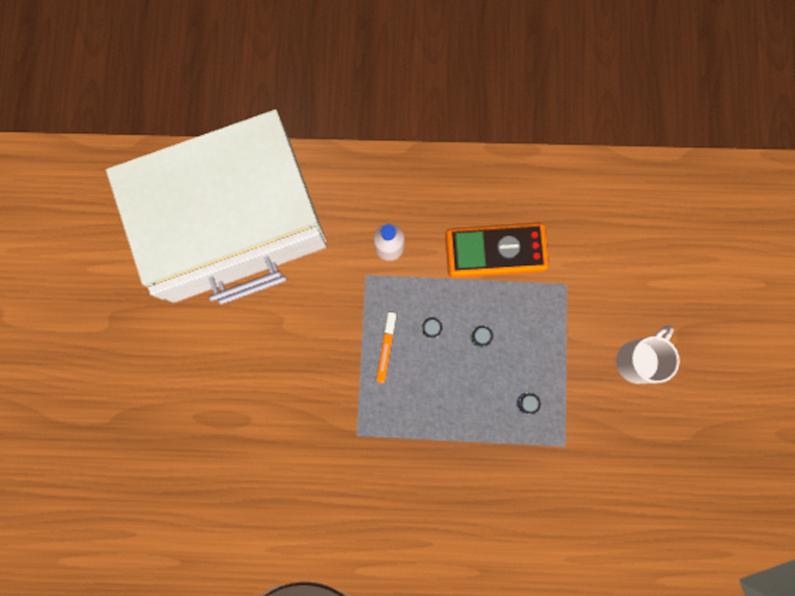

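View pics/side1.png

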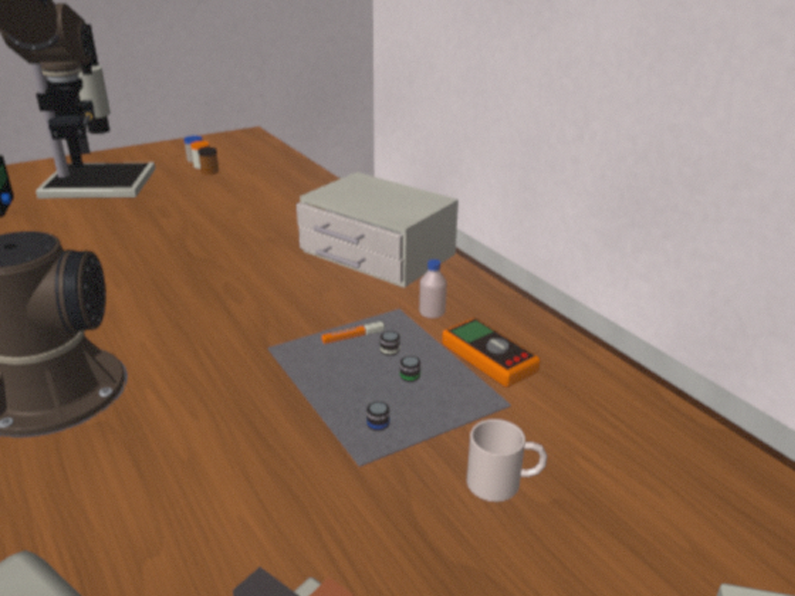

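Top view (1.42x scale): lenses at (432,327) white, (482,336) green and (529,403) blue; pen from (391,313) to (381,382); unit top left, handle bar around (248,288). Next, enlarged crops to read it more precisely.

```bash
python3 - <<'E'
from h import *
snap('top','unit',(70,70,235,220),4.8)
snap('top','mat',(245,190,405,315),5)
E
```

```text
(no output)
```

View pics/unit.png

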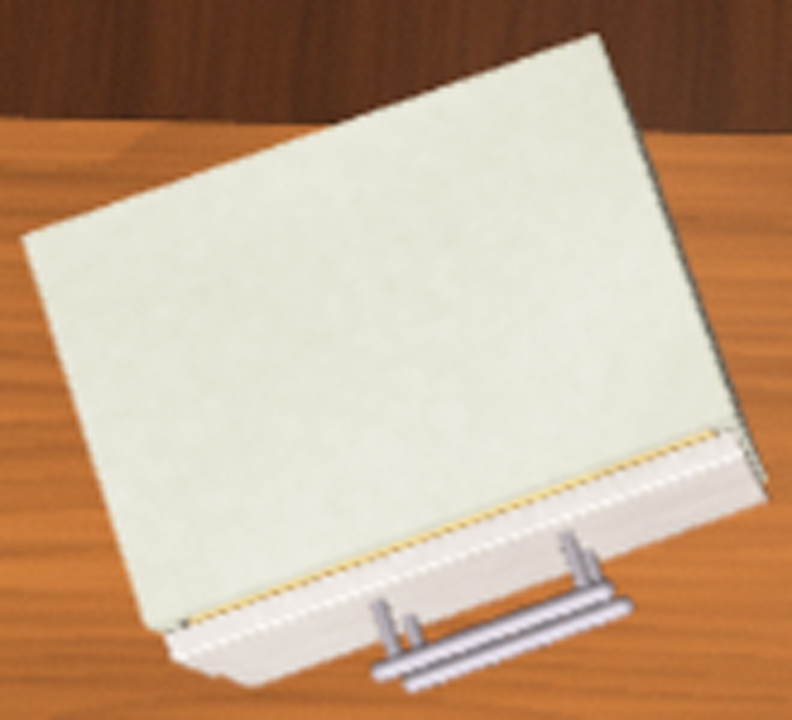

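View pics/mat.png

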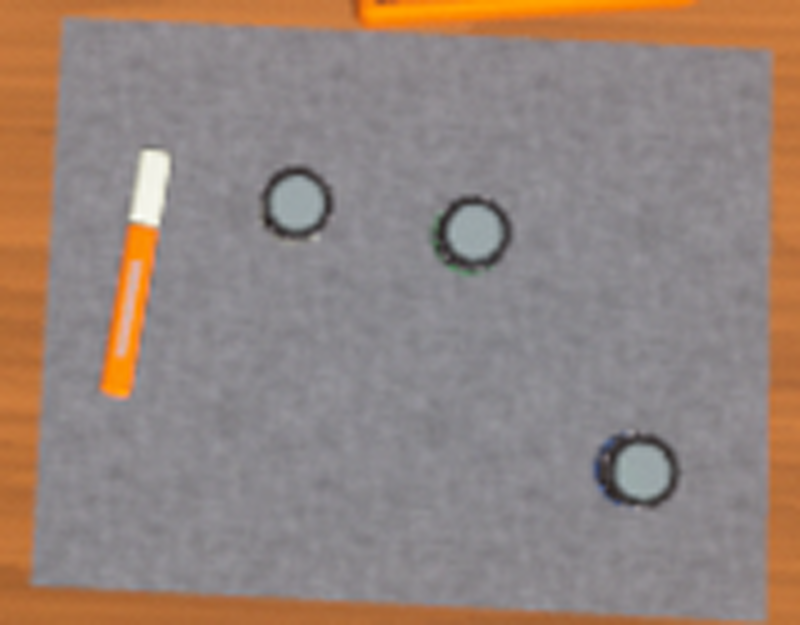

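Unit crop: top corners (22,237), (598,35), (725,430), (148,630); upper (top drawer's) handle bar from (375,672) to (612,590). Mat crop: lens tops at (297,203), (475,232), (643,470); pen end centres (155,152) and (115,396).

```bash
cat >> h.py <<'E'
def cw(x,y,ox,oy,s,z,c='top'): return w(c,(x+.5)/s-.5+ox,(y+.5)/s-.5+oy,z)
def plan(xy,yd=None,z=None):
    s=env.state(); p=s['eef_pos']; yaw=s['tcp_rot'][2]
    d=np.array(xy)-p[:2]; c,sn=np.cos(yaw),np.sin(yaw)
    o=[d@[c,sn],d@[sn,-c]]
    print('tool dx dy',np.round(o,1),'dz',None if z is None else round(p[2]-z,1),'turn(+=yaw-)',None if yd is None else round(np.degrees(yaw)-yd,1),'yaw',round(np.degrees(yaw),1),'pos',p.round(1),'open',round(s['opening'],3),'t',round(s['t'],1))
E
python3 - <<'E'
from h import *
U=lambda x,y,z:cw(x,y,70,70,4.8,z)
bl,br,fr,fl=[U(*p,145) for p in((22,237),(598,35),(725,430),(148,630))]
print(bl,br,fr,fl, [np.linalg.norm(a-b) for a,b in((bl,br),(br,fr),(fr,fl),(fl,bl))])
h1,h2=U(375,672,107+3),U(612,590,107+3); print('handle',h1,h2,(h1+h2)/2)
for v in (br-fr,bl-fl): print(np.degrees(np.arctan2(v[1],v[0])))
for v in (bl-br,fl-fr,h1-h2): print(np.degrees(np.arctan2(v[1],v[0]))-90)
M=lambda x,y,z:cw(x,y,245,190,5,z)
for p in((297,203),(475,232),(643,470)): print('lens',M(*p,37))
a,b=M(155,152,19),M(115,396,19); print('pen',a,b,(a+b)/2,np.linalg.norm(a-b),np.degrees(np.arctan2(*(a-b)[[1,0]])))
E
```

```text
[825.3 360.3 145. ] [940.8  72.  145. ] [733.5  -3.4 145. ] [624.2 278.4 145. ] [np.float64(310.5754980677001), np.float64(220.58660430769586), np.float64(302.2544127055881), np.float64(217.13779035441982)]
handle [611.1 174.5 110. ] [656.8  55.7 110. ] [633.95 115.1  110.  ]
19.987544786697107
22.159105335656786
21.83224129297929
21.1994668819234
21.040742780143006
lens [ 578.7 -212.    37. ]
lens [ 566.2 -303.9   37. ]
lens [ 447.7 -389.8   37. ]
pen [ 605.4 -137.7   19. ] [ 477.5 -120.7   19. ] [ 541.45 -129.2    19.  ] 129.02484256917344 -7.571167506340248
```

```bash
python3 - <<'E'
from h import *
plan((634,115),111.5,160)
E
```

```text
tool dx dy [-559.5 -305.1] dz 62.3 turn(+=yaw-) 49.0 yaw 160.5 pos [208.2 589.2 222.3] open 0.998 t 0.2
```

Emit:
{"name": "carry_out", "arguments": {"motion": [[-28,-15,0,0,0.63],[-28,-15,0,0,0.63],[-28,-15,0,0,0.63],[-28,-15,0,0,0.63],[-28,-15,0,0,0.63],[-28,-15,0,0,0.63],[-28,-15,0,0,0.63],[-28,-15,0,0,0.63],[-28,-15,0,0,0.63],[-28,-15,0,0,0.63],[-28,-15,0,0,0.63],[-28,-15,0,0,0.63]]}}

```text
t: 1.4
eef_pos: [465.8, 306.5, 222.6]
tcp_rot: [3.142, -0.0, 2.802]
ft_force: [0.6, 0.3, 0.3]
opening: 0.369
grip_force: 0.0
```

Emit:
{"name": "carry_out", "arguments": {"motion": [[-28,-15,0,0,0.63],[-28,-15,0,0,0.63],[-28,-15,0,0,0.63],[-28,-15,0,0,0.63],[-28,-15,0,0,0.63],[-28,-15,0,0,0.63],[-28,-16,0,0,0.63],[-28,-16,0,0,0.63],[0,0,0,7,0.63],[0,0,0,7,0.63],[0,0,0,7,0.63],[0,0,0,7,0.63]]}}

```text
t: 2.6
eef_pos: [635.6, 117.8, 222.4]
tcp_rot: [-3.141, -0.0, 2.308]
ft_force: [-0.2, -0.7, -0.4]
opening: 0.37
grip_force: 0.0
```

Emit:
{"name": "carry_out", "arguments": {"motion": [[0,0,0,7,0.63],[0,0,0,7,0.63],[0,0,0,7,0.63],[0,0,0,0,0.63],[0,0,0,0,0.63]]}}

```text
t: 3.1
eef_pos: [635.6, 117.9, 222.5]
tcp_rot: [-3.141, -0.0, 1.95]
ft_force: [-0.2, -0.8, 0.0]
opening: 0.369
grip_force: 0.0
```

```bash
python3 - <<'E'
from h import *
plan((633,114.6),111.5,96)
E
```

```text
tool dx dy [-2.1 -3.6] dz 126.5 turn(+=yaw-) 0.2 yaw 111.7 pos [635.6 117.9 222.5] open 0.369 t 3.1
```

Emit:
{"name": "carry_out", "arguments": {"motion": [[-2,-3.5,20,0,0.63],[0,0,20,0,0.63],[0,0,20,0,0.63],[0,0,20,0,0.63],[0,0,10,0,0.63],[0,0,0,0,0.63]]}}

```text
t: 3.7
eef_pos: [632.6, 114.7, 131.4]
tcp_rot: [-3.14, -0.001, 1.948]
ft_force: [0.1, 0.2, -0.2]
opening: 0.367
grip_force: 0.0
```

```bash
python3 - <<'E'
from h import *
snap('side','s2',(200,100,340,205),5.5)
E
```

```text
(no output)
```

View pics/s2.png

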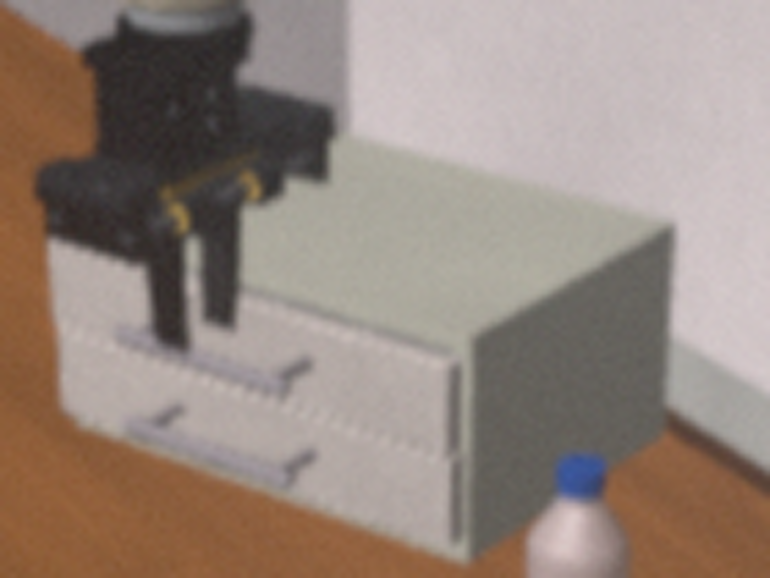

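The fingers (tips at (172,345) and (218,325)) straddle the top bar, clear of the drawer face. Lower and pinch.

Emit:
{"name": "carry_out", "arguments": {"motion": [[0,0,10,0,0.63],[0,0,10,0,0.63],[0,0,8,0,0.63],[0,0,7,0,0.63],[0,0,0,0,0.63]]}}

```text
t: 4.25
eef_pos: [632.7, 114.7, 96.5]
tcp_rot: [-3.14, -0.001, 1.947]
ft_force: [0.9, 0.2, 0.5]
opening: 0.371
grip_force: 0.0
```

Emit:
{"name": "carry_out", "arguments": {"motion": [[0,0,0,0,1],[0,0,0,0,1],[0,0,0,0,1],[0,0,0,0,1],[0,0,0,0,1]]}}

```text
t: 4.75
eef_pos: [633.4, 114.8, 98.0]
tcp_rot: [3.141, 0.0, 1.947]
ft_force: [0.1, 0.2, 1.9]
opening: 0.105
grip_force: 30.0
```

Emit:
{"name": "carry_out", "arguments": {"motion": [[0,-6,0,0,1],[0,-13,0,0,1],[0,-14,0,0,1],[0,-14,0,0,1],[0,-14,0,0,1],[0,-14,0,0,1],[0,-14,0,0,1],[0,-14,0,0,1],[0,-14,0,0,1],[0,-14,0,0,1],[0,-12,0,0,1],[0,-8,0,0,1]]}}

```text
t: 5.95
eef_pos: [492.5, 58.2, 98.0]
tcp_rot: [3.14, 0.002, 1.947]
ft_force: [4.2, -7.9, -0.4]
opening: 0.11
grip_force: 30.0
```

Emit:
{"name": "carry_out", "arguments": {"motion": [[0,-4,0,0,1],[0,-3,0,0,1],[0,0,0,0,1],[0,0,0,0,1]]}}

```text
t: 6.35
eef_pos: [492.4, 57.9, 98.2]
tcp_rot: [3.127, 0.004, 1.945]
ft_force: [32.1, 17.3, -22.9]
opening: 0.107
grip_force: 30.0
```

Emit:
{"name": "carry_out", "arguments": {"motion": [[0,2,0,0,1],[0,2,0,0,0.8],[0,0,0,0,0.63],[0,0,0,0,0.63],[0,0,-20,0,0.63],[0,0,-30,0,0.63],[0,0,-35,0,0.63],[0,0,-35,0,0.63],[-30,0,0,0,0.63],[-35,0,0,0,0.6],[-35,0,0,0,0.3],[-30,0,0,0,0]]}}

```text
t: 7.55
eef_pos: [537.3, -64.2, 217.7]
tcp_rot: [-3.141, -0.0, 1.946]
ft_force: [0.6, 0.2, -0.5]
opening: 0.513
grip_force: 0.0
```

```bash
python3 - <<'E'
from h import *
snap('top','top2',(90,100,390,310),2.66)
snap('side','side2',(190,100,320,197),6.1)
plan((541.5,-129.2),172.4,13)
E
```

```text
tool dx dy [-60.7 -19.9] dz 204.3 turn(+=yaw-) -61.0 yaw 111.4 pos [537.9 -65.4 217.3] open 0.595 t 7.7
```

View pics/top2.png

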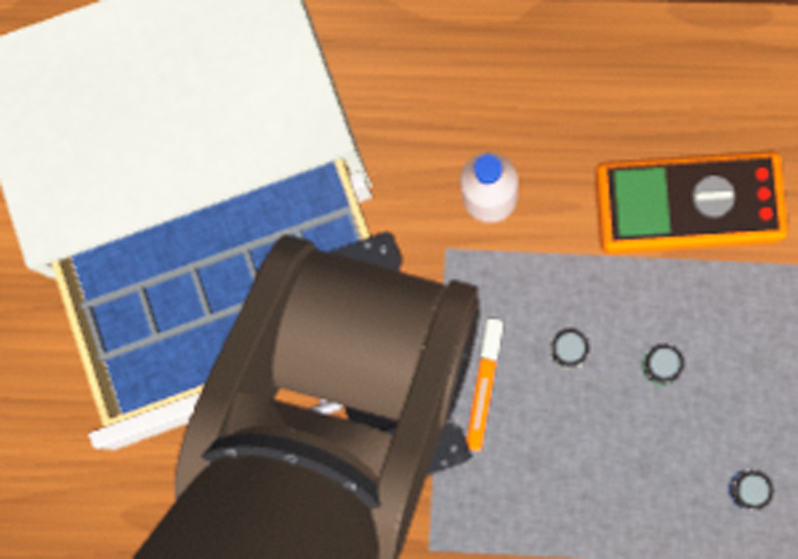

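View pics/side2.png

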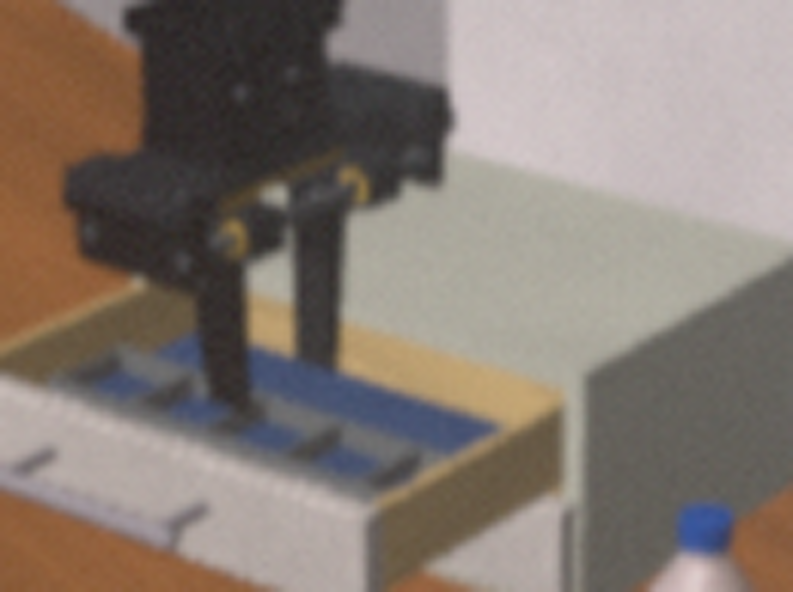

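Drawer is open (pockets visible, lens and pen positions unchanged in top view). Now the lenses first; blue is farthest from the drawer and clears the view.

```bash
python3 - <<'E'
from h import *
plan((447.7,-389.8),111.5,28)
print(w('top',389/1.42,242/1.42,60))
E
```

```text
tool dx dy [-269.2 -202.2] dz 189.3 turn(+=yaw-) -0.1 yaw 111.4 pos [537.9 -65.4 217.3] open 0.595 t 7.7
[ 729.1 -130.4   60. ]
```

Emit:
{"name": "carry_out", "arguments": {"motion": [[-27,-20,0,0,0],[-27,-20,0,0,0],[-27,-20,0,0,0],[-27,-20,0,0,0],[-27,-20,0,0,0],[-27,-20,0,0,0],[-27,-20,0,0,0],[-27,-20,0,0,0],[-27,-20,0,0,0],[-26,-22,0,0,0],[0,0,40,0,0],[0,0,40,0,0]]}}

```text
t: 8.85
eef_pos: [447.9, -387.2, 137.3]
tcp_rot: [3.141, 0.001, 1.945]
ft_force: [1.3, -0.2, -0.4]
opening: 1.0
grip_force: 0.0
```

```bash
python3 - <<'E'
from h import *
plan((447.7,-389.8),111.5,28)
snap('top','unit2',(70,80,235,230),4.8)
E
```

```text
tool dx dy [-2.4 -1.1] dz 109.3 turn(+=yaw-) -0.1 yaw 111.4 pos [ 447.9 -387.2  137.3] open 1.0 t 8.8
```

View pics/unit2.png

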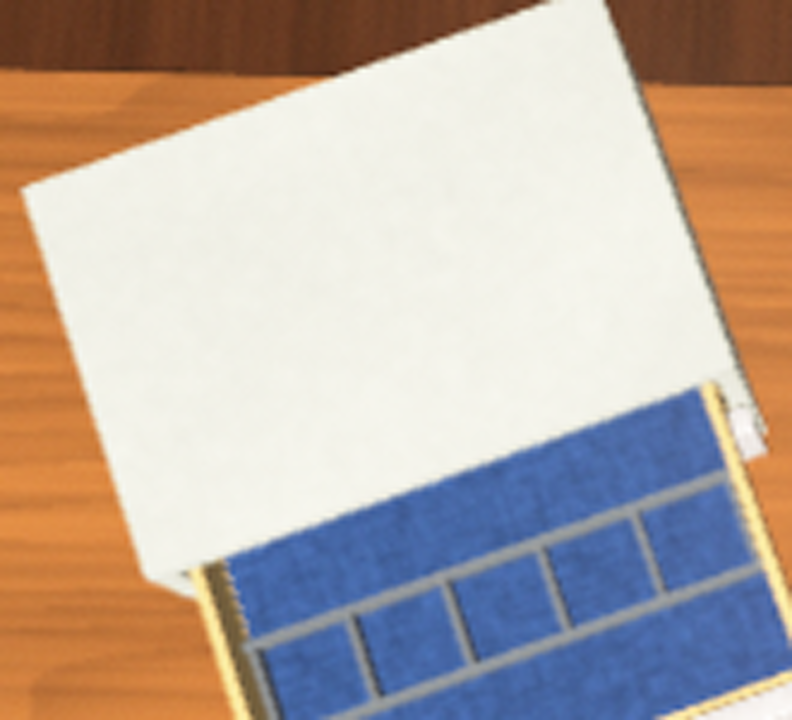

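```bash
python3 - <<'E'
from h import *
D={1.5:((445,582),(472,665)),2.5:((352,612),(375,700)),.5:((542,548),(567,632)),-.5:((635,513),(662,598))}
D={3.5:D[2.5],2.5:D[1.5],1.5:D[.5],.5:D[-.5]}
for F in (80,85,90,95,100):
    ks=sorted(D); P=np.array([[cw(*p,70,80,4.8,F+14)[:2] for p in D[k]] for k in ks])
    pitch=np.linalg.norm(P[3]-P[0],axis=1)/3; wd=np.linalg.norm(P[:,0]-P[:,1],axis=1).mean()
    c=P.mean((0,1)); v=(P[3]-P[0]).mean(0); ang=np.degrees(np.arctan2(v[1],v[0]))-90
    # side proj: wall mid of dividers
    print(F,pitch,wd,c.round(1),ang.round(2))
    u=np.array([-np.sin(np.radians(21.7)),np.cos(np.radians(21.7))])
    for i in range(5):
        q=px('side',[*(c+u*52*(i-2)),F]); print('  ',((q-[190,100])*6.1).round(0),end='')
    print()
E
```

```text
80 [51.51397869 52.03898112] 46.90424039820934 [624.6 111.7] 21.37
   [423. 508.]   [344. 480.]   [268. 454.]   [194. 428.]   [122. 403.]
85 [51.2913248  51.78524028] 46.698459089649894 [623.8 110.5] 21.35
   [423. 500.]   [344. 473.]   [267. 446.]   [193. 420.]   [121. 395.]
90 [51.0376114  51.53150061] 46.508788843036044 [623.1 109.3] 21.34
   [423. 493.]   [343. 465.]   [267. 439.]   [193. 413.]   [121. 388.]
95 [50.82704879 51.333171  ] 46.32700767494926 [622.4 108.1] 21.37
   [423. 485.]   [343. 458.]   [266. 431.]   [192. 406.]   [120. 381.]
100 [50.61648831 51.07942617] 46.09616365005023 [621.6 106.9] 21.38
   [423. 477.]   [343. 450.]   [266. 423.]   [191. 398.]   [119. 373.]
```

Pocket dividers read at rear (352,612),(445,582),(542,548),(635,513) and front (375,700)…(662,598); pocket2 ≈ (623.4,109.8), floor ≈ 88. Take the blue lens.

Emit:
{"name": "carry_out", "arguments": {"motion": [[-2.4,-1,25,0,0],[0,0,30,0,0],[0,0,30,0,0],[0,0,15,0,0],[0,0,8,0,0],[0,0,0,0,0.3],[0,0,0,0,0.7],[0,0,0,0,0.7],[0,0,0,0,0.7],[0,0,0,0,0.7],[0,0,0,0,0.7],[0,0,0,0,0.7]]}}

```text
t: 10.1
eef_pos: [448.3, -389.7, 29.7]
tcp_rot: [3.141, 0.0, 1.947]
ft_force: [1.2, -0.3, -0.3]
opening: 0.47
grip_force: 0.0
```

Emit:
{"name": "carry_out", "arguments": {"motion": [[0,0,0,0,0.8],[0,0,0,0,0.8],[0,0,0,0,0.8],[0,0,0,0,0.8],[0,0,0,0,0.8]]}}

```text
t: 10.6
eef_pos: [448.3, -389.6, 29.6]
tcp_rot: [3.142, -0.0, 1.947]
ft_force: [-0.9, 0.5, 0.8]
opening: 0.392
grip_force: 30.0
```

Emit:
{"name": "carry_out", "arguments": {"motion": [[0,0,-10,0,0.8],[0,0,-25,0,0.8],[0,0,-35,0,0.8],[0,0,-35,0,0.8],[0,0,-35,0,0.8],[0,0,-35,0,0.8],[25,17,0,0,0.8],[25,17,0,0,0.8],[25,17,0,0,0.8],[25,17,0,0,0.8],[25,17,0,0,0.8],[25,17,0,0,0.8]]}}

```text
t: 11.8
eef_pos: [488.1, -211.4, 205.2]
tcp_rot: [3.141, 0.0, 1.947]
ft_force: [0.2, 0.2, -0.9]
opening: 0.393
grip_force: 30.0
```

Emit:
{"name": "carry_out", "arguments": {"motion": [[25,17,0,0,0.8],[25,17,0,0,0.8],[25,17,0,0,0.8],[25,17,0,0,0.8],[25,17,0,0,0.8],[25,17,0,0,0.8],[25,17,0,0,0.8],[25,17,0,0,0.8],[25,17,0,0,0.8],[25,17,0,0,0.8],[25,17,0,0,0.8],[25,17,0,0,0.8]]}}

```text
t: 13.0
eef_pos: [567.8, 142.5, 205.3]
tcp_rot: [3.141, -0.0, 1.947]
ft_force: [0.5, 0.2, -1.7]
opening: 0.395
grip_force: 30.0
```

```bash
python3 - <<'E'
from h import *
plan((585.2,206.5),111.5,88+26)
E
```

```text
tool dx dy [53.1 39.7] dz 91.3 turn(+=yaw-) 0.0 yaw 111.5 pos [567.8 142.5 205.3] open 0.395 t 13.0
```

Emit:
{"name": "carry_out", "arguments": {"motion": [[26.5,20,0,0,0.8],[26.6,19.7,0,0,0.8],[0,0,25,0,0.8],[0,0,25,0,0.8],[0,0,15,0,0.8],[0,0,0,0,0.8]]}}

```text
t: 13.6
eef_pos: [584.2, 205.1, 138.1]
tcp_rot: [-3.138, -0.001, 1.947]
ft_force: [-0.6, 0.2, -0.6]
opening: 0.391
grip_force: 30.0
```

```bash
python3 - <<'E'
from h import *
plan((585.2,206.5),111.5,88+26)
snap('side','s3',(180,100,310,197),6.1)
E
```

```text
tool dx dy [0.9 1.4] dz 24.1 turn(+=yaw-) 0.0 yaw 111.5 pos [584.2 205.1 138.1] open 0.391 t 13.6
```

View pics/s3.png

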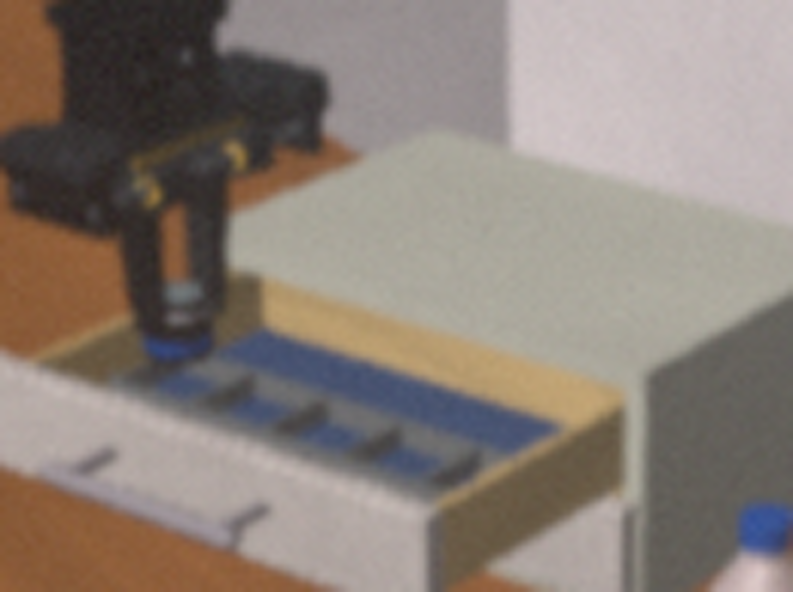

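Blue lens hangs above the leftmost pocket (pocket 4, around (182,390)). Lower it gently.

Emit:
{"name": "carry_out", "arguments": {"motion": [[0.9,1.4,8,0,0.8],[0,0,6,0,0.8],[0,0,3,0,0.8],[0,0,2,0,0.8],[0,0,0,0,0.8]]}}

```text
t: 14.15
eef_pos: [586.2, 206.5, 120.5]
tcp_rot: [-3.141, -0.0, 1.947]
ft_force: [-0.3, 0.2, -1.0]
opening: 0.394
grip_force: 30.0
```

Emit:
{"name": "carry_out", "arguments": {"motion": [[0,0,1.5,0,0.8],[0,0,1.5,0,0.8],[0,0,0,0,0.8]]}}

```text
t: 14.45
eef_pos: [586.2, 206.6, 117.5]
tcp_rot: [-3.142, -0.0, 1.947]
ft_force: [-0.2, 0.1, -0.8]
opening: 0.395
grip_force: 30.0
```

Emit:
{"name": "carry_out", "arguments": {"motion": [[0,0,1,0,0.8],[0,0,1,0,0.8],[0,0,0,0,0.8]]}}

```text
t: 14.75
eef_pos: [586.2, 206.6, 115.5]
tcp_rot: [-3.141, -0.0, 1.947]
ft_force: [-1.0, -0.5, -1.1]
opening: 0.39
grip_force: 30.0
```

Emit:
{"name": "carry_out", "arguments": {"motion": [[0,0,1,0,0.8],[0,0,0,0,0.8]]}}

```text
t: 14.95
eef_pos: [586.2, 206.6, 114.5]
tcp_rot: [-3.142, -0.0, 1.947]
ft_force: [-0.3, -0.1, -2.0]
opening: 0.392
grip_force: 30.0
```

Emit:
{"name": "carry_out", "arguments": {"motion": [[0,0,1,0,0.8],[0,0,0,0,0.8]]}}

```text
t: 15.15
eef_pos: [586.2, 206.6, 113.5]
tcp_rot: [-3.141, -0.0, 1.947]
ft_force: [0.1, 0.1, -1.6]
opening: 0.393
grip_force: 30.0
```

Emit:
{"name": "carry_out", "arguments": {"motion": [[0,0,1,0,0.8],[0,0,0,0,0.8]]}}

```text
t: 15.35
eef_pos: [586.2, 206.6, 112.5]
tcp_rot: [-3.141, -0.0, 1.947]
ft_force: [-0.0, -0.5, -1.8]
opening: 0.396
grip_force: 30.0
```

Emit:
{"name": "carry_out", "arguments": {"motion": [[0,0,1,0,0.8],[0,0,0,0,0.8]]}}

```text
t: 15.55
eef_pos: [586.2, 206.6, 111.5]
tcp_rot: [-3.142, -0.0, 1.947]
ft_force: [-0.3, -0.7, -1.4]
opening: 0.392
grip_force: 30.0
```

Emit:
{"name": "carry_out", "arguments": {"motion": [[0,0,1,0,0.8],[0,0,0,0,0.8]]}}

```text
t: 15.75
eef_pos: [586.2, 206.5, 110.5]
tcp_rot: [-3.141, -0.0, 1.947]
ft_force: [-0.9, -0.1, -1.0]
opening: 0.394
grip_force: 30.0
```

Emit:
{"name": "carry_out", "arguments": {"motion": [[0,0,1,0,0.8],[0,0,1,0,0.8],[0,0,0,0,0.8]]}}

```text
t: 16.05
eef_pos: [586.6, 206.7, 109.1]
tcp_rot: [3.14, 0.0, 1.947]
ft_force: [-0.7, 0.2, 2.6]
opening: 0.391
grip_force: 30.0
```

Emit:
{"name": "carry_out", "arguments": {"motion": [[0,0,1,0,0.8],[0,0,0,0,0.8]]}}

```text
t: 16.25
eef_pos: [587.1, 206.9, 109.1]
tcp_rot: [3.139, 0.0, 1.947]
ft_force: [-0.3, 1.2, 10.0]
opening: 0.39
grip_force: 30.0
```

Emit:
{"name": "carry_out", "arguments": {"motion": [[0,0,1,0,0.8],[0,0,0,0,0.8]]}}

```text
t: 16.45
eef_pos: [587.7, 207.1, 109.0]
tcp_rot: [3.137, 0.0, 1.946]
ft_force: [-0.4, 2.0, 17.3]
opening: 0.397
grip_force: 30.0
```

Emit:
{"name": "carry_out", "arguments": {"motion": [[0,0,-2,0,0.8],[0,0,0,0,0.4],[0,0,0,0,0.4],[0,0,0,0,0.4],[0,0,0,0,0.4],[0,0,-15,0,0.4],[0,0,-30,0,0.4],[0,0,-30,0,0.4],[0,0,-25,0,0.2],[-30,-15,0,0,0],[-30,-17,0,0,0],[-30,-17,0,0,0]]}}

```text
t: 17.65
eef_pos: [573.3, 103.9, 208.7]
tcp_rot: [3.141, 0.0, 1.947]
ft_force: [0.7, 0.6, 0.7]
opening: 0.878
grip_force: 0.0
```

Emit:
{"name": "carry_out", "arguments": {"motion": [[-28,-12,0,0,0],[-28,-12,0,0,0],[-28,-12,0,0,0],[-28,-12,0,0,0],[-28,-12,0,0,0],[-28,-12,0,0,0],[-28,-12,0,0,0],[-28,-12,0,0,0],[-28,-12,0,0,0],[0,0,0,0,0]]}}

```text
t: 18.65
eef_pos: [565.5, -172.2, 208.3]
tcp_rot: [-3.141, 0.0, 1.944]
ft_force: [-0.7, 0.5, 0.0]
opening: 0.999
grip_force: 0.0
```

```bash
python3 - <<'E'
from h import *
snap('top','top3',(90,100,390,310),2.66)
plan((566.2,-303.9),111.5,29.5)
E
```

```text
tool dx dy [-124.5  -48. ] dz 178.8 turn(+=yaw-) -0.1 yaw 111.4 pos [ 565.5 -170.5  208.3] open 0.998 t 18.7
```

View pics/top3.png

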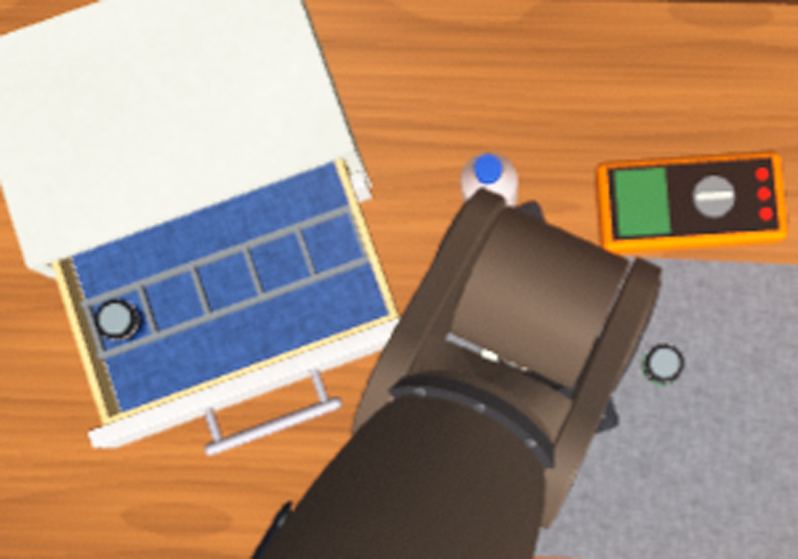

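Blue lens sits in pocket 4 at (117,320); green lens still at (664,362). Take green.

Emit:
{"name": "carry_out", "arguments": {"motion": [[-25,-10,0,0,0],[-25,-10,0,0,0],[-25,-10,0,0,0],[-25,-10,0,0,0],[-24.5,-8,0,0,0],[0,0,35,0,0],[0,0,35,0,0],[0,0,35,0,0],[0,0,35,0,0],[0,0,25,0,0],[0,0,13,0,0],[0,0,0,0,0]]}}

```text
t: 19.9
eef_pos: [566.5, -301.5, 29.2]
tcp_rot: [-3.14, -0.002, 1.947]
ft_force: [0.1, -0.0, 0.2]
opening: 0.999
grip_force: 0.0
```

Emit:
{"name": "carry_out", "arguments": {"motion": [[0,0,0,0,0.8],[0,0,0,0,0.8],[0,0,0,0,0.8],[0,0,0,0,0.8],[0,0,0,0,0.8],[0,0,0,0,0.8],[0,0,0,0,0.8]]}}

```text
t: 20.6
eef_pos: [566.8, -302.6, 30.6]
tcp_rot: [3.141, -0.0, 1.946]
ft_force: [-1.6, -0.0, 0.5]
opening: 0.471
grip_force: 0.0
```

```bash
python3 - <<'E'
from h import *
plan((624.2,111.1),111.5,110)
E
```

```text
tool dx dy [363.8 205.2] dz -79.4 turn(+=yaw-) 0.0 yaw 111.5 pos [ 566.8 -302.6   30.6] open 0.471 t 20.6
```

Emit:
{"name": "carry_out", "arguments": {"motion": [[0,0,0,0,0.8],[0,0,0,0,0.8],[0,0,0,0,0.8],[0,0,0,0,0.8]]}}

```text
t: 21.0
eef_pos: [566.8, -302.6, 30.6]
tcp_rot: [3.142, -0.0, 1.947]
ft_force: [-0.8, 0.3, 0.5]
opening: 0.388
grip_force: 30.0
```

Emit:
{"name": "carry_out", "arguments": {"motion": [[0,0,-10,0,0.8],[0,0,-25,0,0.8],[0,0,-35,0,0.8],[0,0,-35,0,0.8],[0,0,-35,0,0.8],[0,0,-35,0,0.8],[26,15,0,0,0.8],[26,15,0,0,0.8],[26,15,0,0,0.8],[26,15,0,0,0.8],[26,15,0,0,0.8],[26,15,0,0,0.8]]}}

```text
t: 22.2
eef_pos: [593.1, -123.2, 206.3]
tcp_rot: [3.141, 0.0, 1.947]
ft_force: [-0.1, 0.2, -0.6]
opening: 0.39
grip_force: 30.0
```

Emit:
{"name": "carry_out", "arguments": {"motion": [[26,15,0,0,0.8],[26,15,0,0,0.8],[26,15,0,0,0.8],[26,15,0,0,0.8],[26,15,0,0,0.8],[26,15,0,0,0.8],[26,12.5,0,0,0.8],[26,12.5,0,0,0.8],[0,0,0,0,0.8]]}}

```text
t: 23.1
eef_pos: [623.6, 114.2, 206.2]
tcp_rot: [3.141, -0.0, 1.949]
ft_force: [0.7, -0.1, -0.4]
opening: 0.388
grip_force: 30.0
```

```bash
python3 - <<'E'
from h import *
plan((624.2,111.1),111.5,110.2)
E
```

```text
tool dx dy [-3.1 -0.6] dz 96.0 turn(+=yaw-) 0.2 yaw 111.7 pos [623.6 114.2 206.2] open 0.388 t 23.1
```

Emit:
{"name": "carry_out", "arguments": {"motion": [[-3,-0.6,25,0,0.8],[0,0,25,0,0.8],[0,0,20,0,0.8],[0,0,12,0,0.8],[0,0,7,0,0.8],[0,0,4,0,0.8],[0,0,2,0,0.8],[0,0,0,0,0.8]]}}

```text
t: 23.9
eef_pos: [624.6, 108.2, 111.0]
tcp_rot: [3.141, 0.0, 1.947]
ft_force: [-0.5, 0.4, -0.0]
opening: 0.392
grip_force: 30.0
```

Emit:
{"name": "carry_out", "arguments": {"motion": [[2.6,1,0,0,0.8],[0,0,0,0,0.8],[0,0,0,0,0.8]]}}

```text
t: 24.2
eef_pos: [624.5, 111.2, 111.0]
tcp_rot: [3.141, 0.0, 1.947]
ft_force: [-0.5, -0.4, -0.4]
opening: 0.392
grip_force: 30.0
```

Emit:
{"name": "carry_out", "arguments": {"motion": [[0,0,0,0,0.4],[0,0,0,0,0.4],[0,0,0,0,0.4],[0,0,0,0,0.4],[0,0,-15,0,0.4],[0,0,-30,0,0.4],[0,0,-30,0,0.4],[0,0,-25,0,0.2],[-25,-10,0,0,0],[-30,-12,0,0,0],[-30,-12,0,0,0],[-30,-12,0,0,0]]}}

```text
t: 25.4
eef_pos: [623.6, -14.0, 210.7]
tcp_rot: [3.141, 0.0, 1.947]
ft_force: [0.9, 1.0, -0.4]
opening: 0.961
grip_force: 0.0
```

```bash
python3 - <<'E'
from h import *
plan((578.7,-212),111.5,29.5)
E
```

```text
tool dx dy [-167.7 -114.5] dz 181.2 turn(+=yaw-) 0.0 yaw 111.5 pos [623.6 -14.  210.7] open 0.961 t 25.4
```

```bash
cat >> h.py <<'E'
def cmp():
    a=cv2.resize(cv2.imread('pics/mat.png'),(160,125),interpolation=cv2.INTER_AREA).astype(float)
    b=env.read_camera('top')['color'][190:315,245:405,::-1].astype(float)
    D=np.abs(a-b).mean(2)
    for n,(x,y,h) in dict(white=(59,40,9),green=(95,46,9),pen=(27,55,22)).items(): print(n,D[y-h:y+h,max(0,x-9):x+9].mean().round(1))
E
python3 -c "
from h import *
cmp()"
```

```text
white 23.5
green 41.4
pen 21.9
```

Emit:
{"name": "carry_out", "arguments": {"motion": [[-28,-19,0,0,0],[-28,-19,0,0,0],[-28,-19,0,0,0],[-28,-19,0,0,0],[-28,-19,0,0,0],[-28,-19.5,0,0,0],[0,0,0,0,0],[0,0,0,0,0]]}}

```text
t: 26.25
eef_pos: [578.7, -211.5, 210.5]
tcp_rot: [3.142, -0.0, 1.945]
ft_force: [-0.2, 0.5, -0.6]
opening: 1.004
grip_force: 0.0
```

```bash
python3 - <<'E'
from h import *
plan((578.7,-212),111.5,29.5)
E
```

```text
tool dx dy [-0.5 -0.2] dz 181.0 turn(+=yaw-) -0.1 yaw 111.4 pos [ 578.7 -211.5  210.5] open 1.004 t 26.2
```

White's patch differs, so I need a look before descending.

```bash
python3 - <<'E'
from h import *
snap('side','s4',(180,110,380,260),4)
print([(px('side',p)-[180,110])*4 for p in((578.7,-212,37),(578.7,-212,3),(541.5,-129,19))])
E
```

```text
[array([377.2, 506.8]), array([377.2, 548. ]), array([271.2, 488.4])]
```

View pics/s4.png

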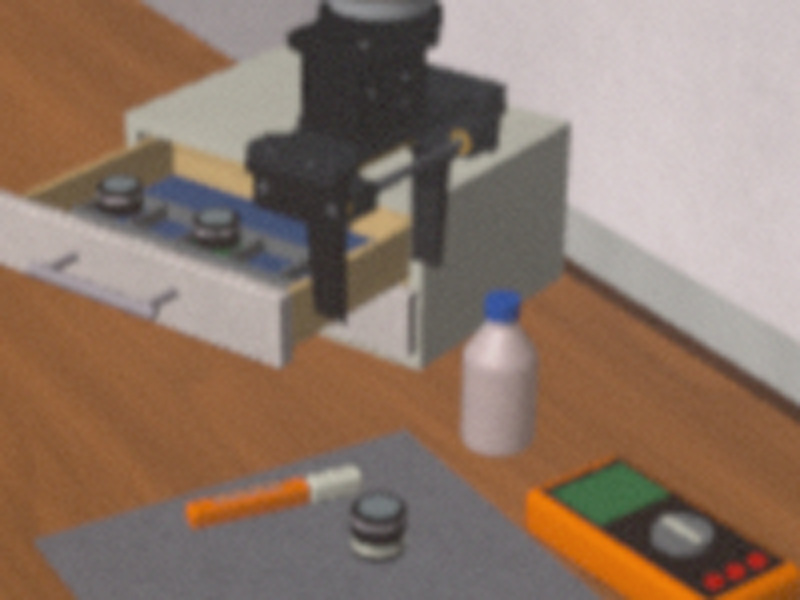

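Blue (120,190) and green (216,225) sit upright in the pockets; the white lens top at (378,507) matches the prediction, and the pen is unmoved.

Emit:
{"name": "carry_out", "arguments": {"motion": [[-0.5,0,25,0,0],[0,0,35,0,0],[0,0,35,0,0],[0,0,35,0,0],[0,0,30,0,0],[0,0,15,0,0],[0,0,5,0,0],[0,0,0,0,0.8],[0,0,0,0,0.8],[0,0,0,0,0.8],[0,0,0,0,0.8],[0,0,0,0,0.8]]}}

```text
t: 27.5
eef_pos: [579.3, -211.7, 31.2]
tcp_rot: [3.141, 0.001, 1.947]
ft_force: [-0.5, 0.6, 0.6]
opening: 0.638
grip_force: 0.0
```

Emit:
{"name": "carry_out", "arguments": {"motion": [[0,0,0,0,0.8],[0,0,0,0,0.8],[0,0,0,0,0.8],[0,0,0,0,0.8],[0,0,0,0,0.8],[0,0,0,0,0.8]]}}

```text
t: 28.1
eef_pos: [579.1, -211.6, 30.6]
tcp_rot: [3.142, -0.0, 1.947]
ft_force: [-0.9, -0.4, 0.7]
opening: 0.389
grip_force: 30.0
```

```bash
python3 - <<'E'
from h import *
plan((662.4,14.4),111.5,29.5)
E
```

```text
tool dx dy [179.7 160.4] dz 1.1 turn(+=yaw-) 0.0 yaw 111.5 pos [ 579.1 -211.6   30.6] open 0.389 t 28.1
```

Emit:
{"name": "carry_out", "arguments": {"motion": [[0,0,-10,0,0.8],[0,0,-25,0,0.8],[0,0,-35,0,0.8],[0,0,-35,0,0.8],[0,0,-35,0,0.8],[0,0,-35,0,0.8],[30,27,0,0,0.8],[30,27,0,0,0.8],[30,27,0,0,0.8],[30,27,0,0,0.8],[30,27,0,0,0.8],[29.5,25.5,0,0,0.8]]}}

```text
t: 29.3
eef_pos: [662.8, 16.0, 206.3]
tcp_rot: [3.141, 0.0, 1.947]
ft_force: [-0.0, -0.1, -1.3]
opening: 0.393
grip_force: 30.0
```

Emit:
{"name": "carry_out", "arguments": {"motion": [[0,0,0,0,0.8],[0,0,0,0,0.8],[0,0,0,0,0.8]]}}

```text
t: 29.6
eef_pos: [662.2, 13.6, 205.9]
tcp_rot: [-3.141, 0.0, 1.946]
ft_force: [-0.1, -0.1, -1.0]
opening: 0.39
grip_force: 30.0
```

```bash
python3 - <<'E'
from h import *
plan((662.4,14.4),111.5,110.2)
E
```

```text
tool dx dy [0.7 0.5] dz 95.7 turn(+=yaw-) 0.0 yaw 111.5 pos [662.2  13.6 205.9] open 0.39 t 29.6
```

Emit:
{"name": "carry_out", "arguments": {"motion": [[0.7,0.5,25,0,0.8],[0,0,25,0,0.8],[0,0,20,0,0.8],[0,0,12,0,0.8],[0,0,7,0,0.8],[0,0,4,0,0.8],[0,0,2,0,0.8],[0,0,0,0,0.8]]}}

```text
t: 30.4
eef_pos: [662.9, 15.0, 111.1]
tcp_rot: [3.141, 0.0, 1.947]
ft_force: [0.7, -0.2, 0.2]
opening: 0.39
grip_force: 30.0
```

Emit:
{"name": "carry_out", "arguments": {"motion": [[0,0,0,0,0.4],[0,0,0,0,0.4],[0,0,0,0,0.4],[0,0,0,0,0.4],[0,0,-15,0,0.4],[0,0,-30,0,0.4],[0,0,-30,0,0.4],[0,0,-25,0,0.4],[0,0,0,0,0.4],[0,0,0,0,0.4]]}}

```text
t: 31.4
eef_pos: [662.7, 15.1, 211.7]
tcp_rot: [3.14, 0.001, 1.947]
ft_force: [-0.1, -0.2, -0.9]
opening: 0.598
grip_force: 0.0
```

```bash
python3 - <<'E'
from h import *
plan((541.5,-129.2),172.4,13)
snap('side','s5',(180,110,380,260),4)
im=cv2.imread('pics/s5.png'); hsv=cv2.cvtColor(im,cv2.COLOR_BGR2HSV)
m=cv2.inRange(hsv,(5,200,150),(18,255,255)); m[:,450:]=0; m[:430]=0
print(cv2.minAreaRect(cv2.findNonZero(m)))
im=cv2.imread('pics/s4.png'); hsv=cv2.cvtColor(im,cv2.COLOR_BGR2HSV)
m=cv2.inRange(hsv,(5,200,150),(18,255,255)); m[:,450:]=0; m[:430]=0
print(cv2.minAreaRect(cv2.findNonZero(m)))
E
```

```text
tool dx dy [ -89.7 -165.7] dz 198.7 turn(+=yaw-) -60.9 yaw 111.5 pos [662.7  15.1 211.7] open 0.598 t 31.4
((174.67306518554688, 511.8653869628906), (23.141704559326172, 120.61141967773438), 78.69007110595703)
((246.6696014404297, 502.2753601074219), (19.385358810424805, 119.21233367919922), 77.6609115600586)
```

The pen has been knocked aside. Locate it afresh from the top view.

```bash
python3 - <<'E'
from h import *
snap('top','mat2',(225,190,345,315),5)
E
```

```text
(no output)
```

View pics/mat2.png

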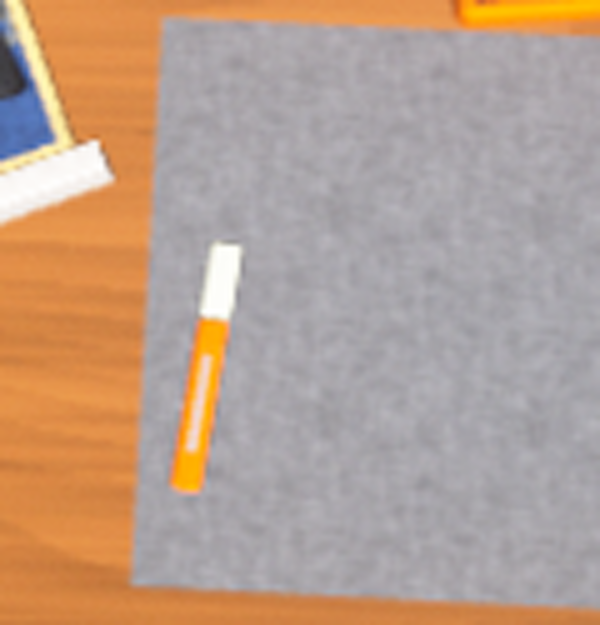

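Pen ends now at (228,243) white and (185,491) orange, wholly on the mat.

```bash
python3 - <<'E'
from h import *
M=lambda x,y,z:cw(x,y,225,190,5,z)
a,b=M(228,243,19),M(185,491,19); c=(a+b)/2; an=np.degrees(np.arctan2(*(a-b)[[1,0]]));print('pen',a,b,c,np.linalg.norm(a-b),an)
plan(c[:2],an+180,14)
E
```

```text
pen [ 557.1 -125.    19. ] [ 428.6 -106.8   19. ] [ 492.85 -115.9    19.  ] 129.78247185194155 -8.061424869923295
tool dx dy [ -59.7 -205.7] dz 196.1 turn(+=yaw-) -60.4 yaw 111.5 pos [662.3  15.1 210.1] open 0.601 t 31.5
```

Emit:
{"name": "carry_out", "arguments": {"motion": [[-8.5,-29.4,0,0,0.4],[-8.5,-29.4,0,0,0.4],[-8.5,-29.4,0,0,0.4],[-8.5,-29.4,0,0,0.4],[-8.5,-29.4,0,0,0.4],[-8.5,-29.4,0,0,0.4],[-8.5,-29.4,0,0,0.4],[0,0,0,-7.5,0.4],[0,0,0,-7.5,0.4],[0,0,0,-7.5,0.4],[0,0,0,-7.5,0.4],[0,0,0,-7.5,0.4]]}}

```text
t: 32.7
eef_pos: [492.8, -115.7, 209.8]
tcp_rot: [-3.141, -0.002, 2.606]
ft_force: [0.2, 0.1, 0.6]
opening: 0.598
grip_force: 0.0
```

Emit:
{"name": "carry_out", "arguments": {"motion": [[0,0,0,-7.5,0.4],[0,0,0,-7.5,0.4],[0,0,0,-7.5,0.4],[0,0,30,0,0.4],[0,0,30,0,0.4],[0,0,20,0,0.4],[0,0,0,0,0.4],[0,0,0,0,0.4]]}}

```text
t: 33.5
eef_pos: [493.1, -115.8, 130.5]
tcp_rot: [3.141, -0.001, 2.994]
ft_force: [-0.5, 0.0, -0.2]
opening: 0.599
grip_force: 0.0
```

```bash
python3 - <<'E'
from h import *
plan((492.8,-115.9),171.9,14)
E
```

```text
tool dx dy [ 0.2 -0.2] dz 116.5 turn(+=yaw-) -0.4 yaw 171.5 pos [ 493.1 -115.8  130.5] open 0.599 t 33.5
```

Emit:
{"name": "carry_out", "arguments": {"motion": [[0,0,30,0,0.4],[0,0,30,0,0.4],[0,0,30,0,0.4],[0,0,17,0,0.4],[0,0,9,0,0.4],[0,0,0,0,0.95],[0,0,0,0,0.95],[0,0,0,0,0.95],[0,0,0,0,0.95],[0,0,0,0,0.95],[0,0,0,0,0.95],[0,0,0,0,0.95]]}}

```text
t: 34.7
eef_pos: [493.3, -115.8, 15.0]
tcp_rot: [-3.142, 0.001, 2.994]
ft_force: [-0.6, 0.9, 5.7]
opening: 0.167
grip_force: 30.0
```

Emit:
{"name": "carry_out", "arguments": {"motion": [[0,0,0,0,0.95],[0,0,0,0,0.95],[0,0,0,0,0.95]]}}

```text
t: 35.0
eef_pos: [493.3, -115.8, 15.0]
tcp_rot: [3.142, 0.001, 2.994]
ft_force: [-1.2, 0.4, 5.8]
opening: 0.166
grip_force: 30.0
```

Emit:
{"name": "carry_out", "arguments": {"motion": [[0,0,-10,0,0.95],[0,0,-25,0,0.95],[0,0,-35,0,0.95],[0,0,-35,0,0.95],[0,0,-35,0,0.95],[0,0,-35,0,0.95],[0,0,-15,0,0.95],[-6,28,0,0,0.95],[-6,28,0,0,0.95],[-6,28,0,0,0.95],[-6,28,0,0,0.95],[-6,28,0,0,0.95]]}}

```text
t: 36.2
eef_pos: [543.5, 19.4, 205.3]
tcp_rot: [3.142, 0.0, 2.994]
ft_force: [0.6, -0.3, 0.1]
opening: 0.165
grip_force: 30.0
```

Emit:
{"name": "carry_out", "arguments": {"motion": [[-8,37,0,0,0.95],[-8,37,0,0,0.95],[0,0,0,7.5,0.95],[0,0,0,7.5,0.95],[0,0,0,7.5,0.95],[0,0,0,7.5,0.95],[0,0,0,7.5,0.95],[0,0,0,7.5,0.95],[0,0,0,7.5,0.95],[0,0,0,7.5,0.95],[0,0,0,0,0.95],[0,0,0,0,0.95]]}}

```text
t: 37.4
eef_pos: [570.0, 89.1, 205.0]
tcp_rot: [3.141, -0.0, 1.95]
ft_force: [-0.6, 0.2, -0.8]
opening: 0.163
grip_force: 30.0
```

```bash
python3 - <<'E'
from h import *
plan((570.2,89.8),111.5,95)
E
```

```text
tool dx dy [0.6 0.4] dz 110.0 turn(+=yaw-) 0.3 yaw 111.8 pos [570.   89.1 205. ] open 0.163 t 37.4
```

Emit:
{"name": "carry_out", "arguments": {"motion": [[0.6,0.4,25,0.3,0.95],[0,0,30,0,0.95],[0,0,25,0,0.95],[0,0,14,0,0.95],[0,0,8,0,0.95],[0,0,4,0,0.95],[0,0,2,0,0.95],[0,0,0,0,0.95]]}}

```text
t: 38.2
eef_pos: [570.5, 89.8, 97.1]
tcp_rot: [3.141, 0.0, 1.942]
ft_force: [-0.1, 0.4, 0.7]
opening: 0.165
grip_force: 30.0
```

Emit:
{"name": "carry_out", "arguments": {"motion": [[0,0,1,0,0.95],[0,0,0,0,0.95]]}}

```text
t: 38.4
eef_pos: [570.5, 89.8, 96.0]
tcp_rot: [3.141, 0.0, 1.942]
ft_force: [0.0, 0.0, -0.1]
opening: 0.165
grip_force: 30.0
```

Emit:
{"name": "carry_out", "arguments": {"motion": [[0,0,1,0,0.95],[0,0,0,0,0.95]]}}

```text
t: 38.6
eef_pos: [570.3, 89.8, 94.7]
tcp_rot: [3.141, -0.0, 1.941]
ft_force: [0.5, 0.4, -0.1]
opening: 0.164
grip_force: 30.0
```

Emit:
{"name": "carry_out", "arguments": {"motion": [[0,0,0,0,0.74],[0,0,0,0,0.74],[0,0,0,0,0.74],[0,0,-20,0,0.74],[0,0,-30,0,0.74],[0,0,-30,0,0.63],[0,0,-30,0,0.63],[0,-20,0,0,0.63],[0,-22,0,0,0.63],[0,-22,0,0,0.63],[0,-20,0,0,0.63],[0,0,0,0,0.63]]}}

```text
t: 39.8
eef_pos: [490.4, 59.0, 204.9]
tcp_rot: [-3.141, -0.0, 1.941]
ft_force: [-1.0, 0.5, 0.2]
opening: 0.367
grip_force: 0.0
```

```bash
python3 - <<'E'
from h import *
plan((492,57.7),111.5,96.5)
snap('side','s6',(170,100,370,250),4)
snap('top','t6',(80,120,260,255),4.4)
E
```

```text
tool dx dy [-1.8  1.1] dz 108.4 turn(+=yaw-) -0.3 yaw 111.2 pos [490.4  59.  204.9] open 0.367 t 39.8
```

View pics/s6.png

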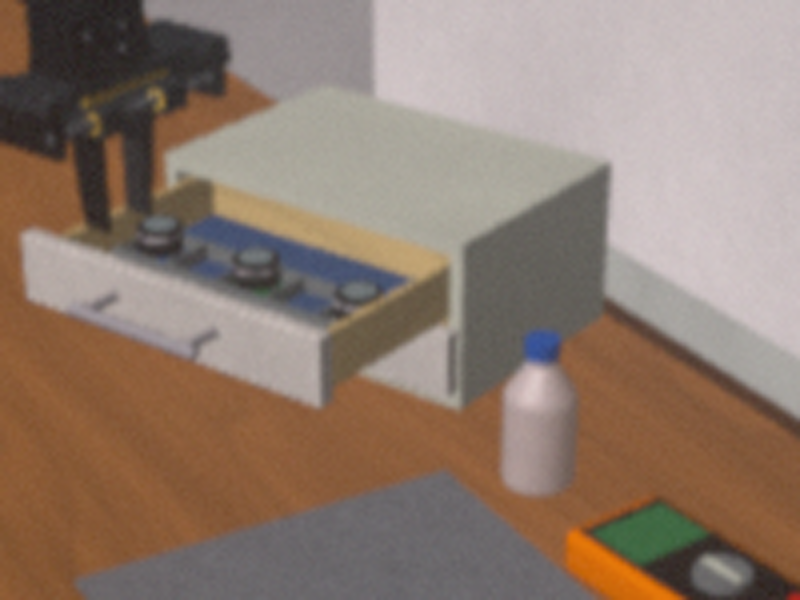

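All three lenses sit level in their pockets ((160,232), (257,262), (357,292)); the pen is hidden behind the front. Check it by colour from the top, with the arm possibly in the way.

```bash
python3 - <<'E'
from h import *
im=cv2.imread('pics/t6.png'); hsv=cv2.cvtColor(im,cv2.COLOR_BGR2HSV)
m=cv2.inRange(hsv,(9,225,225),(17,255,255)); n,l,st,ce=cv2.connectedComponentsWithStats(m)
print([(s.tolist(),c.round(0).tolist()) for s,c in zip(st,ce) if 60<s[4]<90000])
for o in(-65,0,65): print((px('top',[570.2-.367*o,89.8+.93*o,98])-[80,120])*4.4)
E
```

```text
[([470, 455, 26, 24, 183], [484.0, 463.0])]
[560.12 434.72]
[449.68 473.88]
[339.24 513.48]
```

Emit:
{"name": "carry_out", "arguments": {"motion": [[-30,0,0,0,0.63],[-40,0,0,0,0.63],[-40,0,0,0,0.63],[-40,0,0,0,0.63],[-40,0,0,0,0.63],[-30,0,0,0,0.63],[0,0,0,0,0.63]]}}

```text
t: 40.6
eef_pos: [573.5, -148.8, 203.9]
tcp_rot: [3.141, 0.001, 1.939]
ft_force: [0.2, 0.4, 1.0]
opening: 0.371
grip_force: 0.0
```

```bash
python3 - <<'E'
from h import *
snap('top','t7',(80,120,260,255),4.4)
plan((492,57.7),111.5,96.5)
E
```

```text
tool dx dy [220.   -1.5] dz 107.4 turn(+=yaw-) -0.4 yaw 111.1 pos [ 572.6 -147.   203.9] open 0.366 t 40.6
```

View pics/t7.png

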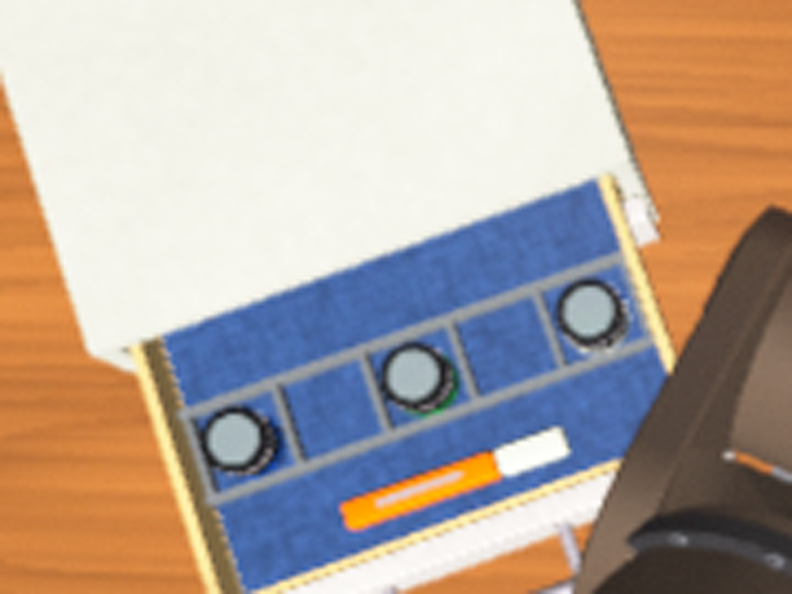

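Lenses sit in pockets 4, 2 and 0 ((238,440), (415,377), (592,312)), and the pen lies flat in the slot from (342,515) to (570,443). Back to the handle to shut the drawer.

Emit:
{"name": "carry_out", "arguments": {"motion": [[30,0,0,0,0.63],[40,0,0,0,0.63],[40,0,0,0,0.63],[40,0,0,0,0.63],[40,0,0,0,0.63],[30,-1,0,0,0.63],[0,0,0,-0.4,0.63],[0,0,0,0,0.63],[0,0,25,0,0.63],[0,0,25,0,0.63],[0,0,15,0,0.63],[0,0,0,0,0.63]]}}

```text
t: 41.85
eef_pos: [490.7, 58.5, 138.0]
tcp_rot: [-3.139, -0.001, 1.947]
ft_force: [0.4, -0.4, 0.0]
opening: 0.371
grip_force: 0.0
```

```bash
python3 - <<'E'
from h import *
plan((492.2,57.8),111.5,96.5)
E
```

```text
tool dx dy [-1.2  1.2] dz 41.5 turn(+=yaw-) 0.1 yaw 111.6 pos [490.7  58.5 138. ] open 0.371 t 41.9
```

Emit:
{"name": "carry_out", "arguments": {"motion": [[0,1,12,0,0.63],[0,0,12,0,0.63],[0,0,10,0,0.63],[0,0,7,0,0.63],[0,0,0,0,0.63],[0,0,0,0,1],[0,0,0,0,1],[0,0,0,0,1],[0,0,0,0,1],[0,0,0,0,1]]}}

```text
t: 42.85
eef_pos: [492.3, 59.5, 99.0]
tcp_rot: [3.141, 0.0, 1.948]
ft_force: [-0.3, 0.3, 4.0]
opening: 0.107
grip_force: 30.0
```

Emit:
{"name": "carry_out", "arguments": {"motion": [[0,4,0,0,1],[0,8,0,0,1],[0,10,0,0,1],[0,10,0,0,1],[0,10,0,0,1],[0,10,0,0,1],[0,10,0,0,1],[0,10,0,0,1],[0,10,0,0,1],[0,10,0,0,1],[0,10,0,0,1],[0,10,0,0,1]]}}

```text
t: 44.05
eef_pos: [596.6, 101.4, 99.0]
tcp_rot: [3.141, -0.001, 1.948]
ft_force: [-3.5, 2.2, 6.0]
opening: 0.11
grip_force: 30.0
```

Emit:
{"name": "carry_out", "arguments": {"motion": [[0,10,0,0,1],[0,9,0,0,1],[0,8,0,0,1],[0,6,0,0,1],[0,4,0,0,1],[0,3,0,0,1],[0,1,0,0,1],[0,0,0,0,1],[0,0,0,0,1]]}}

```text
t: 44.95
eef_pos: [634.6, 116.7, 99.0]
tcp_rot: [3.141, -0.001, 1.948]
ft_force: [-1.3, 4.0, 5.7]
opening: 0.108
grip_force: 30.0
```

Emit:
{"name": "carry_out", "arguments": {"motion": [[0,2,0,0,1],[0,1,0,0,1],[0,0,0,0,1],[0,0,0,0,1]]}}

```text
t: 45.35
eef_pos: [637.2, 117.7, 99.0]
tcp_rot: [3.141, -0.001, 1.948]
ft_force: [-1.1, 4.8, 5.0]
opening: 0.108
grip_force: 30.0
```

Emit:
{"name": "carry_out", "arguments": {"motion": [[0,2,0,0,1],[0,0,0,0,1],[0,0,0,0,1]]}}

```text
t: 45.65
eef_pos: [638.2, 118.1, 99.0]
tcp_rot: [-3.14, -0.001, 1.948]
ft_force: [-5.8, 1.9, 8.2]
opening: 0.105
grip_force: 30.0
```

Emit:
{"name": "carry_out", "arguments": {"motion": [[0,2,0,0,1],[0,0,0,0,1],[0,0,0,0,1]]}}

```text
t: 45.95
eef_pos: [638.2, 118.2, 98.9]
tcp_rot: [-3.136, -0.002, 1.949]
ft_force: [-15.8, -3.2, 14.3]
opening: 0.106
grip_force: 30.0
```

Emit:
{"name": "carry_out", "arguments": {"motion": [[0,-2,0,0,1],[0,0,0,0,0.7],[0,0,0,0,0.66],[0,0,0,0,0.66],[0,0,-20,0,0.66],[0,0,-30,0,0.66],[0,0,-35,0,0.66],[0,0,-35,0,0.66],[-30,-20,0,0,0.66],[-30,-20,0,0,0.66],[-30,-20,0,0,0.66],[0,0,0,0,0.66]]}}

```text
t: 47.15
eef_pos: [615.8, 8.4, 218.6]
tcp_rot: [-3.141, 0.0, 1.945]
ft_force: [0.4, 1.0, -0.1]
opening: 0.339
grip_force: 0.0
```

```bash
python3 - <<'E'
from h import *
# front-top-right edge etc. shut check: compare with the first unit picture (side camera, right half of the front)
d=env.read_camera('side')['color'][:,:,::-1]
a=cv2.resize(cv2.imread('pics/side1.png'),(560,420),interpolation=cv2.INTER_AREA)
cv2.imwrite('pics/fin.png',cv2.resize(np.hstack([a[120:205,200:330],d[120:205,200:330]]),None,fx=3,fy=3))
for y0 in(140,150): print(np.abs(a[y0:y0+50,265:290].astype(float)-d[y0:y0+50,265:290]).mean())
b=env.read_camera('top')['color']; hsv=cv2.cvtColor(b,cv2.COLOR_RGB2HSV)
print('blue px in drawer area',cv2.countNonZero(cv2.inRange(hsv[100:225,80:230],(105,120,80),(125,255,255))))
plan((0,0))
E
```

```text
4.777333333333333
4.7194666666666665
blue px in drawer area 0
tool dx dy [ 215.8 -577.5] dz None turn(+=yaw-) None yaw 111.5 pos [616.4  11.2 218.6] open 0.341 t 47.2
```

```bash
python3 - <<'E'
from h import *
f=lambda b:cv2.countNonZero(cv2.inRange(cv2.cvtColor(b,cv2.COLOR_BGR2HSV),(18,60,150),(32,255,255)))
a=cv2.resize(cv2.imread('pics/unit.png'),(165,150),interpolation=cv2.INTER_AREA)
b=env.read_camera('top')['color'][70:220,70:235,::-1]
print(f(a[:,:110]),f(b[:,:110].copy()),f(a),f(b.copy()))
E
```

```text
130 9 199 17
```

The light-wood strip visible at the start (drawer ajar by about 5 mm) is gone, so the drawer is fully shut. Handing in.

```bash
python3 -c "
from cell import env
print(env.job_done())"
```

```text
the job is handed in; nothing more can be done
None
```

The three lenses on the mat (blue, green, white) are in pockets 4, 2 and 0 with the glass up, the pen lies flat in the slot, and the drawer is pushed fully shut; I handed the job in at about 47 s, and no verdict came back.

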